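# Loosen the locking collar of a modelling stand and lower its spindle

## Robot

A 6-joint arm with a two-finger parallel gripper is mounted at the origin on the work surface. World frame = base frame: x ahead of the robot, y to its left, z up, the work surface at z = 0. Lengths are in m, angles in rad, forces in N, time in s.
With the tool pointing down it reaches from about 0.375 to 0.825 m from the base axis. Payload 5.5 kg.
Tool frame: the origin (TCP) lies on the centre line of the jaws, within the pads' length; the fingertips stand arm.finger_overhang ahead of it and the grasp point (between the pads) lies 3 mm ahead of it (arm.finger_overhang is the distance from the TCP to the fingertips, in m); z points along the fingers, y is the line along which they close (so a half turn about z gives the same grasp; the last joint's range is limited). The gripper opens to 85 mm and grips with 20 to 120 N. Pads are 22 mm wide; open, the fingers measure 114 mm over their backs; the gripper's body (76 mm by 85 mm) begins 54 mm behind the grasp point. The pads swing forward as they close: fully open they stand 13 mm farther back than shut.
Start: joints at [1.105, 0.314, -0.047, 1.21, 0, 1.571], TCP at [0.269, 0.536, 0.253] pointing down, gripper open.
Joint ranges: [-2.67, 2.67], [-0.69, 1.73], [-1.03, 1.25], [-2.08, 2.16], [-1.42, 1.45], [-3.14, 3.14]. Speed limits (rad/s): [2.39, 2.39, 3.01, 3.14, 3.14, 3.14].

## Interface

Orientations are given as a unit quaternion [x, y, z, w].
In Python, from rig import arm gives the robot as it stands. The module is installed in compiled form; this text tells all that it offers.
- The arm moves only by the tool play_rows, never from a script. Its arguments are lists of equal length, an entry for each row: "gripper": the opening, from 0 (shut) to 1 (fully open); "delta_pos": the shift along the tool's x, y, z as a fraction of full scale, a list of three; "rotation": the turn, a rotation vector about the tool's x, y, z as a fraction of full scale, a list of three. In form: {"gripper": [gripper, ...], "delta_pos": [[tx, ty, tz], ...], "rotation": [[wx, wy, wz], ...]}. A call has 1 to 12 rows; each row shifts and turns the commanded pose from where the row before left it, along the tool's axes as they then stand; what a row does not reach is not made up. Full scale, the value 1, is 0.15 m for a shift and pi rad for a turn. A row lasts 1/8 s, in which the tool goes at most 62.5 mm and 10.7 degrees, less where a joint would pass 70% of its speed; a pose out of reach is approached as far as the arm can. A call with a number of a shift or a turn outside -1 to 1 is refused whole. A call with a gripper value outside its range is refused whole. The fingers move at their own pace and stop on an object; "squeeze" is the grip in N (left out, the last holds). Time passes only in rows, so rows that do not move let the fingers close. It gives the time, the measured TCP pose, the force, the opening and the grip force at its end, in the units of the state.
- arm.state(): the state, without advancing time (a new reading comes with each control period).
- arm.read_camera(name): name is "scene" or "top" or "wrist"; returns (picture, depth): 480x640x3 uint8, blue, green, red; 480x640 float32, m along the optical axis (not along the pixel's ray), 0 where there is no reading.
- arm.camera_model(name): a dict with "fx", "fy", "cx", "cy" (pixels), "distortion" ([k1, k2, p1, p2, k3] as OpenCV has them; the pictures are not rectified), "R" (3x3) and "t" (3): a world point X has camera coordinates R X + t; the wrist camera has in their place "tool_from_camera" (4x4, takes a point from camera to tool coordinates, whose origin is the TCP and whose axes are the flange's). Camera axes: x right, y down, z forward; pixel columns grow to the right and rows downward; lengths in m; the calibration is good to about 2 mm. A picture is of the moment at which its call begins: read the wrist's pose just before it. camera_model takes no time and is no camera call.
- arm.job_done(): hands the job in; it is judged then, once.
The state is a dict: "clock": time; "qpos": joint angles; "dq": joint speeds; "joint_efforts": joint torques, N m; "tool_pos": TCP position; "ee_rot": TCP orientation; "wrist_force": force on the tool from outside, world axes, zero at the start; "wrist_torque": the same for the moment, N m; "grip_width": finger opening in m; "grasp_force": force on a finger pad.
Only numpy, scipy, OpenCV 4.12 (cv2) and the standard library are available. Lean on these libraries where they do the work, as an engineer would, in place of code of your own. Each camera call takes 0.05 s, during which the arm holds its last target. There are 200 camera calls.

## Task

With a fingertip on its knurled rim, roll the modelling stand's wide locking collar counter-clockwise (seen from above) to loosen it, until the line engraved on its top has come round to the stand's pointer for the second time, and leave the line at the pointer; much farther and the collar comes off its thread. Only then press the spindle cap in the middle down until it is fully home on its seat. Everything is only touched and pushed: lift nothing, and leave the other things on the table where they are.

Things in the scene. Friction and masses are not known exactly. Their poses are not given: they have to be found in the camera images.
- collar_center (a point): Centre of the knurled collar, on its axis, half-way up its rim (65 mm above the table). Part of the stand, it does not turn: z up, x towards the pointer lug. Collar: aluminium, wider than a gripper, 100 mm across over 24 even upright ridges (6 mm rods, 3 mm proud of a 94 mm cylinder), from 50 to 80 mm above the table. Free room all round the rim.
- stand: The grey modelling stand, fixed; origin on the collar's axis at table height, z up, x towards the pointer lug. Round foot 150 mm across, 18 mm high; above it a column 90 narrowing to 68 mm across up to the collar. Inside the collar, to 82 mm above the table, a fixed dark sleeve 58 mm across with a short pale line that points the same way as the lug.
- pointer_tip (a point): Outer end of the pointer lug, a 20 mm wide, 14 mm high grey bar that sticks out of the round foot to 116 mm from the axis; 7 mm above the table. Fixed.
- index_line (a point): Middle of the dark engraved line (17 mm long, 8 mm wide) that lies along a radius on the collar's top face, 38.5 mm from the axis, 80 mm above the table. It turns with the collar.
- collar (a joint): Turn of the collar, rad, growing counter-clockwise from above (loosening), counted through full turns: 0 when the index line first comes to the pointer, 6.283 the second time. Starts between -5.0 and -1.2. Stiff (0.07 N m, 1.4 N at the rim), stays where it is left; beyond 7.08 it is off its thread.
- cap_top (a point): Centre of the top face of the spindle cap, a steel disc 40 mm across and 10 mm thick on the collar's axis; at the start 108 to 112 mm above the table, and 92 mm when fully home on the sleeve. Fixed upright; does not turn.
- spindle (a joint): How far the spindle is pressed down, m: starts between 0 and 0.004, 0.020 is fully home (hard stop). Pressing takes about 5 to 8 N against friction, no spring: it stays where it is left. Negative means it has been pulled up.
- rib: Bystander: flat wooden rib, 90 x 45 x 8, lying beside the stand (mm). Origin at the centre of its underside.
- modeller: Bystander: wooden modelling tool, about 180 long, 18 wide, 10 high, lying beside the stand (mm). Origin at the centre of its underside.
- dish: Bystander: small white bowl, 72 across, 30 high, beside the stand (mm). Origin at the centre of its underside.
- mug: Bystander: blue mug, 80 across, 90 high (mm). Origin at the centre of its underside.
- bottle: Bystander: clear water bottle, 64 across, 190 high (mm). Origin at the centre of its underside.
- sprayer: Bystander: yellow spray bottle with green head, 72 across, 200 high (mm). Origin at the centre of its underside.
- jar: Bystander: terracotta jar with cork lid, 72 across, 70 high (mm). Origin at the centre of its underside.
There are look-alikes about, which are no part of the job. What is shaped like the stand but brown is not meant.

How it is judged:
On the way, in this order (a step that is already met when the one before it is completed fails the run):
1. the index line passes the pointer for the first time (value of joint collar above 0.05 rad).
2. the index line stands at the pointer for the second time, spindle still up (value of joint collar between 5.933 and 6.633 rad and value of joint spindle below 0.008 m), for 0.2 s.
3. the spindle is pressed fully home (value of joint spindle above 0.017 m), for 0.2 s.
At the end, for the whole second after the job is handed in: The collar's index line is within 0.35 rad (20 degrees) of the pointer on its second coming round (joint 6.283), at rest, and the spindle is down to within 3 mm of its seat (value of joint collar between 5.933 and 6.633 rad and value of joint spindle above 0.017 m and velocity of joint collar between -0.05 and 0.05 rad/s); the robot touches nothing.
It fails at once if the collar is turned off its thread (more than 0.8 rad past the second meeting) (value of joint collar above 7.083 rad).
It fails at once if the spindle is pressed while the collar is not yet loosened (value of joint collar below 5.783 rad and value of joint spindle above 0.008 m).
It fails at once if the spindle is pulled up (value of joint spindle below -0.005 m).
It fails at once if a bystander is moved more than 25 mm or lifted (distance of any of rib, modeller, dish, mug, bottle, sprayer, jar from where it was at the start of the episode above 0.025 m).
It also fails if it takes over 64 s, if anything falls off the work surface, if the arm or the gripper's body presses on something with over 40 N, if the wrist force passes 120 N, or if a joint passes its speed limit or range.

## Working session

There is one attempt and no reset: what is moved stays moved. The work goes in short steps, Python scripts to look and compute and a tool call to move; the robot and the scene stay as the last step left them, time stands still between calls to the robot, and variables do not carry over. Pictures are saved under pics/ and viewed, at most 10 in all, crops included, and the job is handed in when it is done.

Besides the shell and the picture viewer there is one more tool, called after "Request:" as a command line: name --argument value ..., lists and objects as JSON in quotes. play_rows: Moves the arm, as the interface text tells. Shift numbers are shares of 0.15 m and turn numbers shares of pi rad, none past 1 either way. Its arguments: {"type":"object","properties":{"gripper":{"type":"array"},"delta_pos":{"type":"array"},"rotation":{"type":"array"},"squeeze":{"type":"number"}},"required":["gripper","delta_pos","rotation"]}

```bash
mkdir -p pics; python3 - <<'E'
from rig import arm
import cv2,numpy as np
s=arm.state();print({k:np.round(v,3).tolist() for k,v in s.items()}, arm.finger_overhang)
for n in("top","scene"):
    p,d=arm.read_camera(n);cv2.imwrite(f"pics/{n}.png",p);np.save(f"pics/{n}_d.npy",d)
    m=arm.camera_model(n);print(n,{k:np.round(v,4).tolist() for k,v in m.items()})
print(arm.camera_model("wrist"))
E
```

```text
{'clock': 0.0, 'qpos': [1.105, 0.314, -0.048, 1.21, 0.0, 1.571], 'dq': [-0.0, -0.0, -0.002, -0.001, -0.0, 0.002], 'joint_efforts': [0.002, -53.959, 33.975, 0.019, 0.0, -0.0], 'tool_pos': [0.269, 0.536, 0.252], 'ee_rot': [0.231, 0.973, -0.001, -0.0], 'wrist_force': [-0.023, -0.316, -0.283], 'wrist_torque': [-0.061, -0.054, 0.027], 'grasp_force': 0.0, 'grip_width': 0.085} 0.022
top {'fx': 526.1374, 'fy': 526.1374, 'cx': 315.2832, 'cy': 242.7907, 'distortion': [-0.1018, 0.0, 0.0, 0.0, 0.0], 'R': [[0.012, -0.9999, 0.0036], [-0.9863, -0.0124, -0.1646], [0.1646, -0.0016, -0.9864]], 't': [-0.0194, 0.5723, 1.3543]}
scene {'fx': 555.2099, 'fy': 555.2099, 'cx': 315.5468, 'cy': 240.4512, 'distortion': [-0.106, 0.0, 0.0, 0.0, 0.0], 'R': [[0.6303, 0.7763, -0.0079], [0.6514, -0.5343, -0.5387], [-0.4224, 0.3343, -0.8425]], 't': [-0.3578, -0.3182, 1.5536]}
{'fx': 385.8905992026362, 'fy': 385.8905992026362, 'cx': 319.25519529639547, 'cy': 242.9012770680016, 'distortion': array([0.01194807, 0.        , 0.        , 0.        , 0.        ]), 'tool_from_camera': array([[ 1.27198434e-04, -9.66359947e-01, -2.57193383e-01,
         6.51686431e-02],
       [ 9.99999950e-01,  1.96962520e-04, -2.45489449e-04,
        -1.14019025e-03],
       [ 2.87888628e-04, -2.57193339e-01,  9.66359924e-01,
        -1.18820903e-01],
       [ 0.00000000e+00,  0.00000000e+00,  0.00000000e+00,
         1.00000000e+00]])}
```

View pics/top.png

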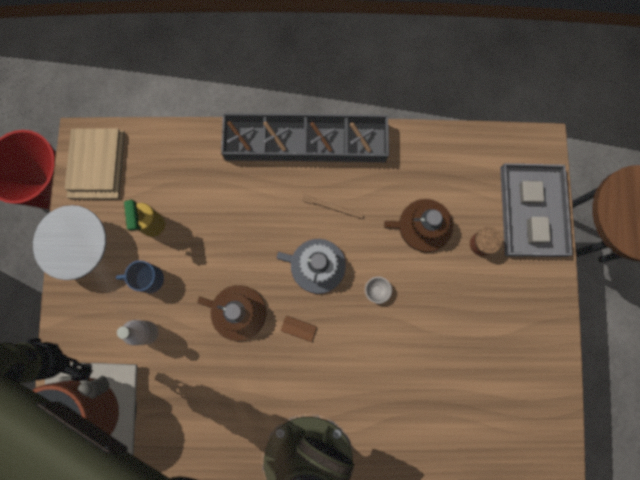

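View pics/scene.png

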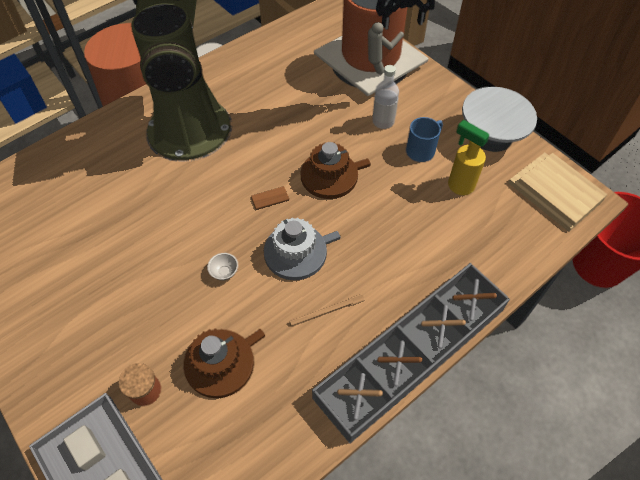

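Both views show one grey stand at top (318,265) / scene (296,243). The look-alikes are the brown stands at top (237,313) and (427,225), scene (330,168) and (215,358). I choose the grey one and check it in a close crop.

```bash
cat > h.py <<'E'
import cv2,numpy as np
from rig import arm
from scipy.spatial.transform import Rotation as Ro
def model(n,s=None):
    m=arm.camera_model(n);K=np.array([[m['fx'],0,m['cx']],[0,m['fy'],m['cy']],[0,0,1]])
    if n=='wrist':
        T=np.eye(4);T[:3,:3]=Ro.from_quat(s['ee_rot']).as_matrix();T[:3,3]=s['tool_pos']
        W=np.linalg.inv(T@m['tool_from_camera']);return K,np.array(m['distortion']),W[:3,:3],W[:3,3]
    return K,np.array(m['distortion']),np.array(m['R']),np.array(m['t'])
def plane(M,px,z):
    K,D,R,t=M
    u=cv2.undistortPoints(np.array(px,float).reshape(-1,1,2),K,D).reshape(-1,2)
    r=np.c_[u,np.ones(len(u))]@R; c=-R.T@t
    return c+r*((z-c[2])/r[:,2])[:,None]
def proj(M,X):
    K,D,R,t=M
    return cv2.projectPoints(np.array(X,float).reshape(-1,1,3),cv2.Rodrigues(R)[0],t,K,D)[0].reshape(-1,2)
E
python3 - <<'E'
from h import *
out=[]
for n,(u,v) in(("top",(318,262)),("scene",(293,229))):
    p=cv2.imread(f"pics/{n}.png");d=np.load(f"pics/{n}_d.npy");M=model(n)
    print(n,"cap@.11",plane(M,[(u,v)],.11).round(3), "d",d[v,u])
    q={"top":(278,256),"scene":(339,236)}[n];print("ptr@.01",plane(M,[q],.01).round(3))
    c=p[v-45:v+55,u-50:u+50];out.append(cv2.resize(c,None,fx=4,fy=4,interpolation=cv2.INTER_CUBIC))
cv2.imwrite("pics/c1.png",np.hstack(out))
M=model("top")
for k,q,z in(("rib",(299,329),.008),("modA",(306,199),.01),("modB",(362,217),.01),("dish",(378,291),.02),("mug",(144,277),.09),("brownL cap",(233,311),.11),("brownR cap",(432,217),.11),("jar",(488,240),.07)): print(k,plane(M,[q],z).round(3))
E
```

```text
top cap@.11 [[ 0.513 -0.02   0.11 ]] d 1.3314537
ptr@.01 [[0.541 0.089 0.01 ]]
scene cap@.11 [[ 0.52  -0.025  0.11 ]] d 1.2291646
ptr@.01 [[0.551 0.087 0.01 ]]
rib [[0.345 0.028 0.008]]
modA [[0.702 0.015 0.01 ]]
modB [[ 0.653 -0.141  0.01 ]]
dish [[ 0.448 -0.182  0.02 ]]
mug [[0.47  0.429 0.09 ]]
brownL cap [[0.387 0.191 0.11 ]]
brownR cap [[ 0.633 -0.313  0.11 ]]
jar [[ 0.582 -0.471  0.07 ]]
```

View pics/c1.png

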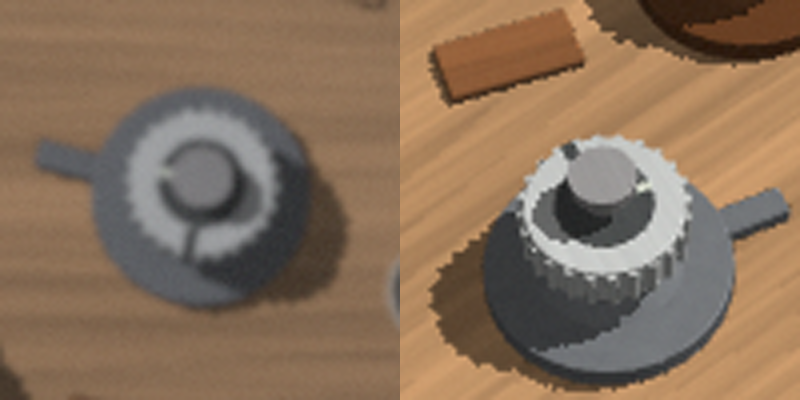

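The crop confirms it. The grey stand has a light collar, its pointer at top crop (45,152), and its dark line at top crop (190,243) and scene crop (570,150), roughly towards the robot. That is about +105° from the pointer, so collar ≈ -4.45 rad. I'll rotate the tool first and use the fork (32 mm gap) to straddle three ridges on the rim.

Request:
play_rows --gripper '[0.376,0.376,0.376,0.376,0.376,0.376,0.376,0.376,0.376,0.376,0.376,0.376]' --delta_pos '[[0,0,-0.03],[0,0,-0.03],[0,0,-0.03],[0,0,-0.03],[0,0,-0.03],[0,0,-0.03],[0,0,0],[0,0,0],[0,0,0],[0,0,0],[0,0,0],[0,0,0]]' --rotation '[[0,0,0.058],[0,0,0.058],[0,0,0.058],[0,0,0.058],[0,0,0.058],[0,0,0.058],[0,0,0.058],[0,0,0.058],[0,0,0.058],[0,0,0.058],[0,0,0.058],[0,0,0.058]]'

```text
clock: 1.6
tool_pos: [0.3959, 0.4324, 0.2798]
ee_rot: [0.927, 0.367, -0.043, -0.058]
wrist_force: [0.5, 1.0, -0.9]
grip_width: 0.0322
grasp_force: 0.0
```

```bash
cat >> h.py <<'E'
def pose():
    s=arm.state();R=Ro.from_quat(s['ee_rot']).as_matrix()
    print('t',round(s['clock'],2),'p',np.round(s['tool_pos'],4),'yaw',round(np.degrees(np.arctan2(R[1,0],R[0,0])),2),'z',R[:,2].round(3),'q',np.round(s['qpos'],2),'F',np.round(s['wrist_force'],1),'g',round(s['grip_width'],4))
    return s,R
def to(P):
    s,R=pose();print('units',(R.T@(np.array(P)-s['tool_pos'])/.15).round(4))
E
python3 - <<'E'
from h import *
for n,a,b in(("top",(268,217),(190,243)),("scene",(243,184),(170,150))):
    M=model(n);print(n,'line',plane(M,[(a[0]+b[0]/4,a[1]+b[1]/4)],.08).round(4))
    # foot circle centre: depth -> points at z~.018 
    d=np.load(f"pics/{n}_d.npy");K,D,R,t=M
    vv,uu=np.mgrid[a[1]-5:a[1]+110,a[0]-5:a[0]+110];z=d[vv,uu].ravel()
    u=cv2.undistortPoints(np.c_[uu.ravel(),vv.ravel()].astype(float).reshape(-1,1,2),K,D).reshape(-1,2)
    X=(np.c_[u,np.ones(len(u))]*z[:,None]-t)@R
    for lo,hi,nm in((.072,.09,'collar'),(.104,.12,'cap')):
        k=(X[:,2]>lo)&(X[:,2]<hi)&(np.hypot(X[:,0]-.516,X[:,1]+.022)<.06);Q=X[k]
        (c,r)=cv2.minEnclosingCircle(Q[:,:2].astype(np.float32)) if len(Q) else (0,0);print(nm,len(Q),np.round(c,4),round(r,4),Q[:,2].mean().round(4))
s,R=pose()
to([.616,.025,.25])
E
```

```text
top line [[ 0.4758 -0.014   0.08  ]]
collar 874 [ 0.5169 -0.0203] 0.0501 0.0793
cap 190 [ 0.5165 -0.0205] 0.0201 0.1093
scene line [[ 0.476 -0.014  0.08 ]]
collar 1011 [ 0.5161 -0.0226] 0.0509 0.0797
cap 219 [ 0.5168 -0.0218] 0.0207 0.1092
t 1.6 p [0.3959 0.4324 0.2798] yaw 43.38 z [-0.122  0.076 -0.99 ] q [ 0.76  0.31 -0.    1.3   0.14  3.14] F [ 0.5  1.  -0.9] g 0.0322
t 1.6 p [0.3959 0.4324 0.2798] yaw 43.38 z [-0.122  0.076 -0.99 ] q [ 0.76  0.31 -0.    1.3   0.14  3.14] F [ 0.5  1.  -0.9] g 0.0322
units [-0.7913  2.9843 -0.1878]
```

```bash
cat >> h.py <<'E'
def want(P,yaw):
    s,R=pose();a=np.radians(yaw);c,n=np.cos(a),np.sin(a)
    W=np.array([[c,n,0],[n,-c,0],[0,0,-1]])
    print('rotvec/pi',(Ro.from_matrix(R.T@W).as_rotvec()/np.pi).round(4),'after-turn shift units',(W.T@(np.array(P)-s['tool_pos'])/.15).round(4))
E
python3 - <<'E'
from h import *
want([.593,.043,.25],60)
E
```

```text
t 1.6 p [0.3959 0.4324 0.2798] yaw 43.38 z [-0.122  0.076 -0.99 ] q [ 0.76  0.31 -0.    1.3   0.14  3.14] F [ 0.5  1.  -0.9] g 0.0322
rotvec/pi [-0.0457  0.0053 -0.093 ] after-turn shift units [-1.5912  2.4357  0.1988]
```

Request:
play_rows --gripper '[0.376,0.376,0.376,0.376,0.376,0.376,0.376,0.376,0.376,0.376,0.376,0.376]' --delta_pos '[[0,0,0],[0,0,0],[-0.177,0.271,0.022],[-0.177,0.271,0.022],[-0.177,0.271,0.022],[-0.177,0.271,0.022],[-0.177,0.271,0.022],[-0.177,0.271,0.022],[-0.177,0.271,0.022],[-0.177,0.271,0.022],[-0.177,0.271,0.022],[0,0,0]]' --rotation '[[-0.023,0.0025,-0.0465],[-0.023,0.0025,-0.0465],[0,0,0],[0,0,0],[0,0,0],[0,0,0],[0,0,0],[0,0,0],[0,0,0],[0,0,0],[0,0,0],[0,0,0]]'

```text
clock: 3.1
tool_pos: [0.5943, 0.0411, 0.2504]
ee_rot: [0.866, 0.499, -0.0, 0.001]
wrist_force: [0.8, 1.0, -0.4]
grip_width: 0.0319
grasp_force: 0.0
```

```bash
python3 - <<'E'
from h import *
want([.593,.043,.25],40)
s=arm.state();p,d=arm.read_camera("wrist");cv2.imwrite("pics/w1.png",p)
M=model("wrist",s);print(proj(M,[[.5168,-.0212,.11],[.5168,-.0212,.08]]).round(0))
E
```

```text
t 3.1 p [0.5943 0.0411 0.2504] yaw 59.92 z [ 0.001 -0.002 -1.   ] q [ 0.07  0.31 -0.06  1.2  -0.    2.17] F [ 0.8  1.  -0.4] g 0.0319
rotvec/pi [0.0006 0.0004 0.1106] after-turn shift units [ 0.0015 -0.0154  0.0026]
[[272. 355.]
 [276. 335.]]
```

View pics/w1.png

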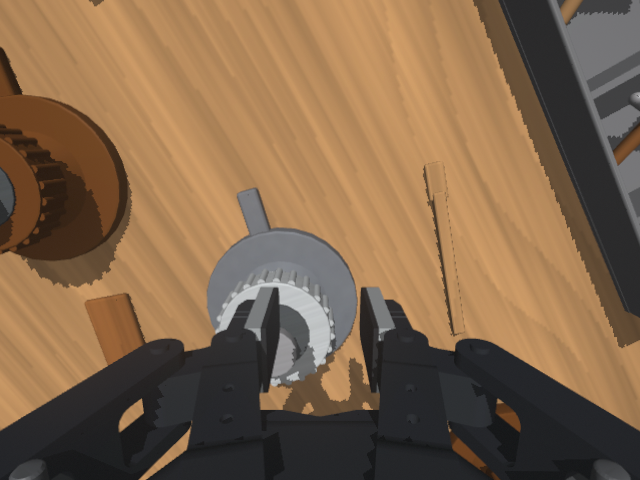

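Request:
play_rows --gripper '[0.376,0.376,0.376,0.376,0.376,0.376,0.376,0.376,0.376,0.376]' --delta_pos '[[0,0,0],[0,0,0],[0,-0.015,0.24],[0,0,0.24],[0,0,0.24],[0,0,0.24],[0,0,0.195],[-0.12,0,0],[-0.12,0,0],[0,0,0]]' --rotation '[[0,0,0.0553],[0,0,0.0553],[0,0,0],[0,0,0],[0,0,0],[0,0,0],[0,0,0],[0,0,0],[0,0,0],[0,0,0]]'

```text
clock: 4.4
tool_pos: [0.5643, 0.0214, 0.0797]
ee_rot: [0.939, 0.344, 0.001, 0.001]
wrist_force: [0.4, 0.2, -0.1]
grip_width: 0.0319
grasp_force: 0.0
```

```bash
cat >> h.py <<'E'
C=np.array([.5168,-.0212])
def cyl():
    s,R=pose();r=R[:2,:2].T@(np.array(s['tool_pos'])[:2]-C)
    w=R.T@s['wrist_force'];print('in tool: d',r.round(4),'Ftool',w.round(1))
E
python3 - <<'E'
from h import *
cyl()
E
```

```text
t 4.4 p [0.5643 0.0214 0.0797] yaw 40.2 z [ 0.003 -0.001 -1.   ] q [ 0.04  0.37 -0.38  0.81 -0.    2.48] F [ 0.4  0.2 -0.1] g 0.0319
in tool: d [ 0.0638 -0.0019] Ftool [0.4 0.2 0.1]
```

Request:
play_rows --gripper '[0.376,0.376,0.376,0.376]' --delta_pos '[[-0.015,0.0127,0.01],[-0.015,0,0],[-0.015,0,0],[0,0,0]]' --rotation '[[0,0,0],[0,0,0],[0,0,0],[0,0,0]]'

```text
clock: 4.9
tool_pos: [0.5616, 0.0167, 0.0769]
ee_rot: [0.939, 0.344, 0.001, 0.001]
wrist_force: [1.3, 0.5, 0.1]
grip_width: 0.032
grasp_force: 0.8
```

```bash
python3 - <<'E'
from h import *
cyl()
E
```

```text
t 4.9 p [0.5616 0.0167 0.0769] yaw 40.27 z [ 0.003 -0.001 -1.   ] q [ 0.03  0.37 -0.39  0.8  -0.    2.47] F [1.3 0.5 0.1] g 0.032
in tool: d [0.0586 0.0001] Ftool [ 1.3  0.4 -0.1]
```

Request:
play_rows --gripper '[0.376,0.376,0.376,0.376,0.376,0.376,0.376,0.376]' --delta_pos '[[-0.006,-0.04,0],[-0.005,-0.04,0],[-0.002,-0.04,0],[-0.002,-0.04,0],[-0.002,-0.04,0],[-0.002,-0.04,0],[-0.002,-0.04,0],[-0.002,-0.04,0]]' --rotation '[[0,0,-0.0333],[0,0,-0.0333],[0,0,-0.0333],[0,0,-0.0333],[0,0,-0.0333],[0,0,-0.0333],[0,0,-0.0333],[0,0,-0.0333]]'

```text
clock: 5.9
tool_pos: [0.5185, 0.0379, 0.0768]
ee_rot: [0.716, 0.698, 0.002, -0.0]
wrist_force: [0.0, 5.5, 0.9]
grip_width: 0.0321
grasp_force: 2.8
```

```bash
cat >> h.py <<'E'
def look(f):
    p,d=arm.read_camera("top");M=model("top")
    # unroll the collar's top face at radius 34..43 mm, z=.08
    a=np.radians(np.arange(0,360,1.));g=cv2.cvtColor(p,cv2.COLOR_BGR2GRAY).astype(np.float32);v=[]
    for r in(.036,.039,.042):
        q=proj(M,np.c_[C[0]+r*np.cos(a),C[1]+r*np.sin(a),np.full(360,.08)]).astype(np.float32)
        v.append(cv2.remap(g,q[:,:1],q[:,1:],cv2.INTER_LINEAR).ravel())
    v=np.mean(v,0);b=np.array([v[i:i+6].mean() for i in range(0,360,6)]).astype(int)
    print('ring 6deg bins',b.tolist())
    u,w=proj(M,[[*C,.08]])[0].astype(int)
    cv2.imwrite(f,cv2.resize(p[w-50:w+50,u-50:u+50],None,fx=5,fy=5,interpolation=cv2.INTER_CUBIC))
E
python3 - <<'E'
from h import *
cyl();look("pics/t1.png")
E
```

```text
t 5.9 p [0.5185 0.0379 0.0768] yaw 88.47 z [ 0.002  0.002 -1.   ] q [ 0.07  0.3  -0.49  0.77  0.    1.67] F [0.  5.5 0.9] g 0.0321
in tool: d [0.0592 0.0001] Ftool [ 5.5 -0.1 -0.9]
ring 6deg bins [73, 59, 71, 80, 79, 73, 57, 48, 51, 53, 57, 59, 60, 61, 61, 63, 64, 64, 64, 64, 63, 62, 62, 60, 58, 57, 54, 51, 46, 41, 38, 48, 75, 90, 84, 63, 55, 77, 89, 92, 93, 91, 92, 99, 127, 156, 164, 167, 166, 166, 167, 166, 167, 169, 169, 170, 170, 165, 140, 103]
```

View pics/t1.png

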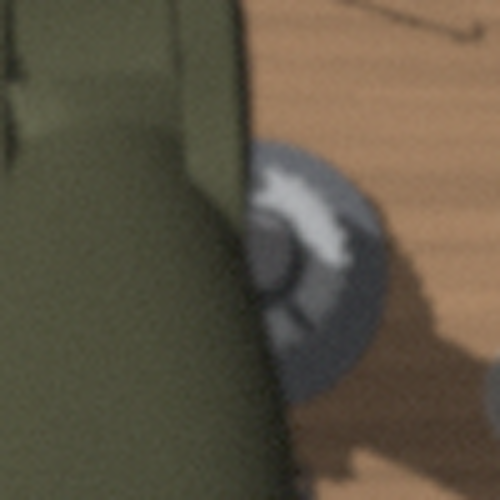

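The crop shows the arm over the left half. The line is visible at (298,310), turned about 45° along with the tool, so the fork drives the collar. I'll continue.

Request:
play_rows --gripper '[0.376,0.376,0.376,0.376,0.376,0.376,0.376,0.376,0.376,0.376,0.376,0.376]' --delta_pos '[[-0.0047,-0.0594,0],[-0.0047,-0.0594,0],[-0.0047,-0.0594,0],[-0.0047,-0.0594,0],[-0.0047,-0.0594,0],[-0.0047,-0.0594,0],[-0.0047,-0.0594,0],[-0.0047,-0.0594,0],[-0.0047,-0.0594,0],[-0.0047,-0.0594,0],[-0.0047,-0.0594,0],[-0.0047,-0.0594,0]]' --rotation '[[0,0,-0.05],[0,0,-0.05],[0,0,-0.05],[0,0,-0.05],[0,0,-0.05],[0,0,-0.05],[0,0,-0.05],[0,0,-0.05],[0,0,-0.05],[0,0,-0.05],[0,0,-0.05],[0,0,-0.05]]'

```text
clock: 7.45
tool_pos: [0.4614, -0.0366, 0.0764]
ee_rot: [-0.144, 0.99, -0.0, 0.0]
wrist_force: [0.3, 1.9, -0.9]
grip_width: 0.032
grasp_force: 0.7
```

```bash
python3 - <<'E'
from h import *
cyl();look("pics/t2.png")
E
```

```text
t 7.45 p [ 0.4614 -0.0366  0.0764] yaw -163.46 z [ 0.001 -0.    -1.   ] q [-0.08  0.21 -0.62  0.74 -0.   -0.37] F [ 0.3  1.9 -0.9] g 0.032
in tool: d [0.0575 0.001 ] Ftool [-0.8  1.7  0.9]
ring 6deg bins [78, 74, 61, 55, 65, 73, 74, 73, 74, 73, 74, 74, 76, 74, 75, 77, 77, 78, 78, 80, 80, 80, 80, 77, 66, 61, 70, 75, 75, 75, 75, 74, 74, 73, 72, 71, 71, 72, 71, 70, 70, 72, 74, 73, 72, 71, 73, 78, 82, 80, 80, 78, 78, 78, 78, 78, 78, 78, 77, 77]
```

Request:
play_rows --gripper '[0.376,0.376,0.376,0.376,0.376,0.376,0.376,0.376,0.376,0.376,0.376,0.376]' --delta_pos '[[-0.0067,-0.0594,0],[-0.0067,-0.0594,0],[-0.0047,-0.0594,0],[-0.0047,-0.0594,0],[-0.0047,-0.0594,0],[-0.0047,-0.0594,0],[-0.0047,-0.0594,0],[-0.0047,-0.0594,0],[-0.0047,-0.0594,0],[-0.0047,-0.0594,0],[-0.0047,-0.0594,0],[-0.0047,-0.0594,0]]' --rotation '[[0,0,-0.05],[0,0,-0.05],[0,0,-0.05],[0,0,-0.05],[0,0,-0.05],[0,0,-0.05],[0,0,-0.05],[0,0,-0.05],[0,0,-0.05],[0,0,-0.05],[0,0,-0.05],[0,0,-0.05]]'

```text
clock: 9.0
tool_pos: [0.5485, -0.0679, 0.0763]
ee_rot: [0.884, -0.467, 0.0, 0.001]
wrist_force: [-1.7, -1.9, 0.5]
grip_width: 0.0324
grasp_force: 0.7
```

```bash
python3 - <<'E'
from h import *
cyl()
E
```

```text
t 9.0 p [ 0.5485 -0.0679  0.0763] yaw -55.64 z [-0.    -0.002 -1.   ] q [-0.12  0.36 -0.41  0.8  -0.   -2.29] F [-1.7 -1.9  0.5] g 0.0324
in tool: d [0.0564 0.0002] Ftool [ 0.6  2.5 -0.5]
```

Request:
play_rows --gripper '[0.376,0.376,0.376,0.376,0.376,0.376,0.376,0.376,0.376]' --delta_pos '[[-0.0047,-0.0594,0],[-0.0047,-0.0594,0],[-0.0047,-0.0594,0],[-0.0047,-0.0594,0],[0,0,0],[0,0.006,0],[0.07,0,0],[0.07,0,0],[0,0,0]]' --rotation '[[0,0,-0.05],[0,0,-0.05],[0,0,-0.05],[0,0,-0.05],[0,0,0],[0,0,0],[0,0,0],[0,0,0],[0,0,0]]'

```text
clock: 10.12
tool_pos: [0.5914, -0.0484, 0.0769]
ee_rot: [0.985, -0.172, 0.001, 0.001]
wrist_force: [0.8, 0.3, 0.1]
grip_width: 0.0318
grasp_force: 0.0
```

```bash
python3 - <<'E'
from h import *
cyl();look("pics/t3.png")
M=model("top");p=cv2.imread("pics/t3.png");print(proj(M,[[*C,.08]]), plane(M,[(278,256)],.01))
M=model("scene");p,_=arm.read_camera("scene");u,w=proj(M,[[*C,.08]])[0].astype(int);b=cv2.resize(p[w-50:w+50,u-50:u+50],None,fx=4,fy=4,interpolation=cv2.INTER_CUBIC)
a=cv2.resize(cv2.imread("pics/t3.png"),(400,400));cv2.imwrite("pics/t3b.png",np.hstack([a,b]))
E
```

```text
t 10.12 p [ 0.5914 -0.0484  0.0769] yaw -19.85 z [ 0.003 -0.002 -1.   ] q [-0.08  0.42 -0.31  0.83 -0.   -2.88] F [0.8 0.3 0.1] g 0.0318
in tool: d [0.0795 0.0003] Ftool [ 0.7 -0.5 -0.1]
ring 6deg bins [81, 81, 81, 83, 83, 83, 83, 83, 85, 84, 84, 83, 84, 83, 82, 83, 83, 82, 82, 83, 84, 84, 82, 82, 82, 81, 81, 81, 80, 80, 80, 78, 78, 79, 78, 78, 78, 79, 79, 78, 79, 78, 79, 78, 78, 77, 78, 77, 78, 77, 78, 79, 78, 78, 79, 78, 80, 81, 81, 81]
[[318.47744727 261.98677596]] [[0.54092531 0.0887321  0.01      ]]
```

View pics/t3b.png

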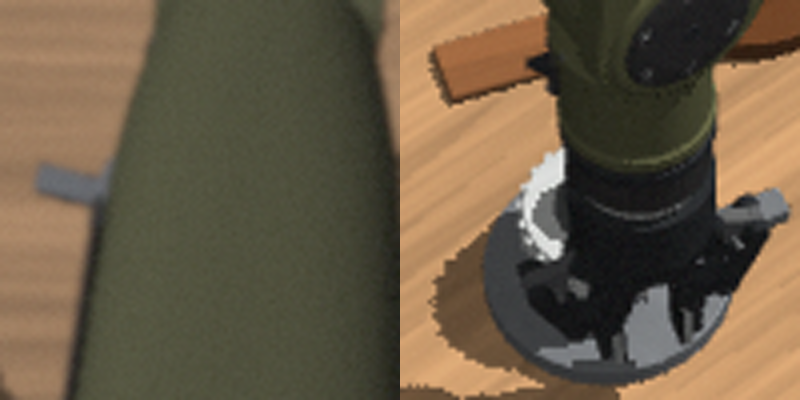

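The arm hides the collar in both crops, so I'll swing back around at a larger radius and look once it is clear.

Request:
play_rows --gripper '[0.376,0.376,0.376,0.376,0.376,0.376,0.376,0.376,0.376,0.376,0.376,0.376]' --delta_pos '[[-0.0088,0.096,0],[-0.0088,0.096,0],[-0.0088,0.096,0],[-0.0088,0.096,0],[-0.0088,0.096,0],[-0.0088,0.096,0],[-0.0088,0.096,0],[-0.0088,0.096,0],[-0.0088,0.096,0],[-0.0088,0.096,0],[-0.0088,0.096,0],[-0.0088,0.096,0]]' --rotation '[[0,0,0.0583],[0,0,0.0583],[0,0,0.0583],[0,0,0.0583],[0,0,0.0583],[0,0,0.0583],[0,0,0.0583],[0,0,0.0583],[0,0,0.0583],[0,0,0.0583],[0,0,0.0583],[0,0,0.0583]]'

```text
clock: 11.72
tool_pos: [0.4496, -0.0653, 0.0766]
ee_rot: [-0.292, 0.957, -0.001, 0.0]
wrist_force: [-0.6, 0.1, 0.9]
grip_width: 0.0322
grasp_force: 0.0
```

```bash
python3 - <<'E'
from h import *
cyl()
E
```

```text
t 11.72 p [ 0.4496 -0.0653  0.0766] yaw -146.09 z [ 0.001 -0.001 -1.   ] q [-0.14  0.2  -0.64  0.73 -0.   -0.74] F [-0.6  0.1  0.9] g 0.0322
in tool: d [0.0804 0.0008] Ftool [ 0.5  0.5 -0.9]
```

Request:
play_rows --gripper '[0.376,0.376,0.376,0.376,0.376,0.376,0.376,0.376,0.376,0.376,0.376,0.376]' --delta_pos '[[-0.0088,0.096,0],[-0.0088,0.096,0],[-0.0088,0.096,0],[-0.0088,0.096,0],[-0.0088,0.096,0],[-0.0088,0.096,0],[-0.0088,0.096,0],[-0.0088,0.096,0],[-0.0088,0.096,0],[-0.0088,0.096,0],[-0.0088,0.096,0],[-0.0088,0.096,0]]' --rotation '[[0,0,0.0583],[0,0,0.0583],[0,0,0.0583],[0,0,0.0583],[0,0,0.0583],[0,0,0.0583],[0,0,0.0583],[0,0,0.0583],[0,0,0.0583],[0,0,0.0583],[0,0,0.0583],[0,0,0.0583]]'

```text
clock: 13.22
tool_pos: [0.518, 0.0582, 0.0765]
ee_rot: [0.719, 0.695, -0.0, 0.001]
wrist_force: [1.4, -0.4, 0.7]
grip_width: 0.0322
grasp_force: 0.0
```

Request:
play_rows --gripper '[0.376,0.376,0.376,0.376,0.376,0.376,0.376,0.376,0.376,0.376]' --delta_pos '[[-0.0088,0.096,0],[-0.0088,0.096,0],[-0.0088,0.096,0],[-0.0088,0.096,0],[0.15,0,-0.2],[0.15,0,-0.25],[0.15,0,-0.25],[0.15,0,-0.25],[0,0,-0.25],[0,0,0]]' --rotation '[[0,0,0.0583],[0,0,0.0583],[0,0,0.0583],[0,0,0.0583],[0,0,0],[0,0,0],[0,0,0],[0,0,0],[0,0,0],[0,0,0]]'

```text
clock: 14.48
tool_pos: [0.6338, 0.1021, 0.2601]
ee_rot: [0.919, 0.394, 0.003, 0.002]
wrist_force: [-0.1, -0.3, -0.4]
grip_width: 0.032
grasp_force: 0.0
```

```bash
cat >> h.py <<'E'
def wlook(f):
    s=arm.state();p,d=arm.read_camera("wrist");M=model("wrist",s)
    # rectified top-down patch of the plane z=.08, 1 px = .4 mm, x right, y up
    g=np.mgrid[0:500,0:500].astype(float);X=np.c_[(C[0]+(g[1]-250)*.0004).ravel(),(C[1]-(g[0]-250)*.0004).ravel(),np.full(250000,.08)]
    q=proj(M,X).astype(np.float32).reshape(500,500,2)
    cv2.imwrite(f,cv2.remap(p,q[...,0],q[...,1],cv2.INTER_LINEAR));cv2.imwrite(f+"_raw.png",p)
E
python3 - <<'E'
from h import *
cyl();wlook("pics/w2.png");look("pics/t4.png")
a=cv2.imread("pics/w2.png");b=cv2.resize(cv2.imread("pics/t4.png"),(300,300));c=cv2.resize(cv2.imread("pics/w2.png_raw.png"),(400,300))
cv2.imwrite("pics/m2.png",np.vstack([np.hstack([cv2.resize(a,(300,300)),b]),np.hstack([c,np.zeros((300,200,3),np.uint8)])]))
E
```

```text
t 14.47 p [0.6338 0.1021 0.2601] yaw 46.4 z [ 0.007 -0.001 -1.   ] q [ 0.16  0.39  0.07  1.25 -0.    2.49] F [-0.1 -0.3 -0.4] g 0.032
in tool: d [ 0.17   -0.0004] Ftool [-0.3  0.1  0.4]
ring 6deg bins [94, 93, 93, 95, 106, 125, 146, 165, 172, 172, 172, 173, 170, 149, 106, 112, 151, 166, 170, 173, 174, 175, 175, 176, 177, 176, 177, 176, 176, 176, 176, 177, 176, 177, 175, 168, 155, 140, 126, 120, 115, 119, 129, 129, 114, 97, 93, 93, 93, 92, 92, 94, 93, 93, 94, 94, 93, 93, 94, 96]
```

View pics/m2.png

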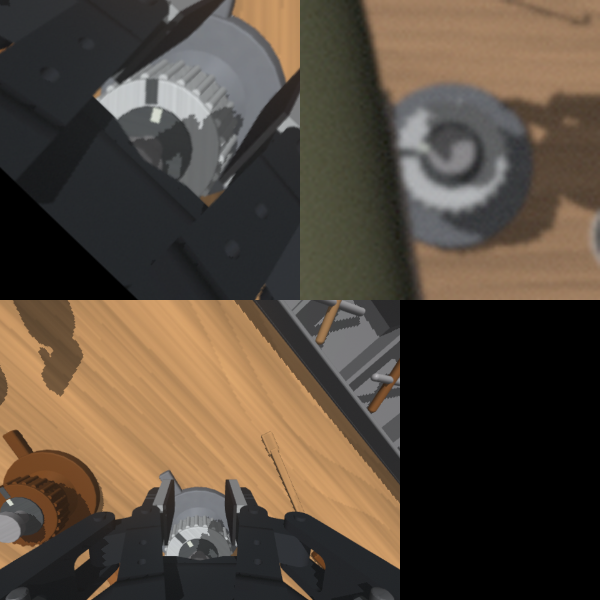

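The combined picture shows the line at top crop (415,152), which the ring profile puts at about 89.5°. The pointer is at about 76° and the pale sleeve line agrees, so collar ≈ +0.23 rad: first pass done, and about 346° still to go. I'll re-engage.

Request:
play_rows --gripper '[0.376,0.376,0.376,0.376,0.376,0.376,0.376,0.376,0.376,0.376,0.376,0.376]' --delta_pos '[[0,0,0.25],[-0.15,0,0.25],[-0.15,0,0.25],[-0.15,0,0.25],[-0.15,0,0.22],[-0.08,0,0],[-0.02,0,0],[-0.02,0,0],[-0.02,0,0],[-0.01,0,0],[-0.005,-0.04,0],[-0.005,-0.04,0]]' --rotation '[[0,0,0],[0,0,0],[0,0,0],[0,0,0],[0,0,0],[0,0,0],[0,0,0],[0,0,0],[0,0,0],[0,0,0],[0,0,-0.0333],[0,0,-0.0333]]'

```text
clock: 16.08
tool_pos: [0.5472, 0.0288, 0.0749]
ee_rot: [0.872, 0.49, 0.004, 0.0]
wrist_force: [3.5, 8.4, 2.0]
grip_width: 0.0319
grasp_force: 4.4
```

```bash
python3 - <<'E'
from h import *
cyl()
E
```

```text
t 16.07 p [0.5472 0.0288 0.0749] yaw 58.63 z [ 0.006  0.003 -1.   ] q [ 0.05  0.35 -0.43  0.78  0.    2.17] F [3.5 8.4 2. ] g 0.0319
in tool: d [ 0.0585 -0.0001] Ftool [ 9.  -1.4 -1.9]
```

Request:
play_rows --gripper '[0.376,0.376,0.376,0.376,0.376,0.376,0.376,0.376,0.376,0.376,0.376,0.376]' --delta_pos '[[-0.0047,-0.0594,0],[-0.0047,-0.0594,0],[-0.0047,-0.0594,0],[-0.0047,-0.0594,0],[-0.0047,-0.0594,0],[-0.0047,-0.0594,0],[-0.0047,-0.0594,0],[-0.0047,-0.0594,0],[-0.0047,-0.0594,0],[-0.0047,-0.0594,0],[-0.0047,-0.0594,0],[-0.0047,-0.0594,0]]' --rotation '[[0,0,-0.05],[0,0,-0.05],[0,0,-0.05],[0,0,-0.05],[0,0,-0.05],[0,0,-0.05],[0,0,-0.05],[0,0,-0.05],[0,0,-0.05],[0,0,-0.05],[0,0,-0.05],[0,0,-0.05]]'

```text
clock: 17.58
tool_pos: [0.4598, -0.0084, 0.0739]
ee_rot: [0.116, 0.993, -0.0, 0.001]
wrist_force: [0.9, 1.5, -1.0]
grip_width: 0.0323
grasp_force: 0.7
```

```bash
python3 - <<'E'
from h import *
cyl()
E
```

```text
t 17.57 p [ 0.4598 -0.0084  0.0739] yaw 166.71 z [ 0.003 -0.001 -1.   ] q [-0.02  0.21 -0.63  0.73 -0.    0.21] F [ 0.9  1.5 -1. ] g 0.0323
in tool: d [ 0.0584 -0.0007] Ftool [-0.6  1.7  1. ]
```

Request:
play_rows --gripper '[0.376,0.376,0.376,0.376,0.376,0.376,0.376,0.376,0.376,0.376,0.376,0.376]' --delta_pos '[[-0.0077,-0.0594,0],[-0.0077,-0.0594,0],[-0.0047,-0.0594,0],[-0.0047,-0.0594,0],[-0.0047,-0.0594,0],[-0.0047,-0.0594,0],[-0.0047,-0.0594,0],[-0.0047,-0.0594,0],[-0.0047,-0.0594,0],[-0.0047,-0.0594,0],[-0.0047,-0.0594,0],[-0.0047,-0.0594,0]]' --rotation '[[0,0,-0.05],[0,0,-0.05],[0,0,-0.05],[0,0,-0.05],[0,0,-0.05],[0,0,-0.05],[0,0,-0.05],[0,0,-0.05],[0,0,-0.05],[0,0,-0.05],[0,0,-0.05],[0,0,-0.05]]'

```text
clock: 19.08
tool_pos: [0.5205, -0.0791, 0.074]
ee_rot: [0.735, -0.678, 0.001, 0.0]
wrist_force: [-0.1, -0.1, -0.2]
grip_width: 0.0322
grasp_force: 0.0
```

```bash
python3 - <<'E'
from h import *
cyl()
E
```

```text
t 19.07 p [ 0.5205 -0.0791  0.074 ] yaw -85.33 z [ 0.002 -0.002 -1.   ] q [-0.15  0.32 -0.48  0.77 -0.   -1.8 ] F [-0.1 -0.1 -0.2] g 0.0322
in tool: d [0.058 0.001] Ftool [0.1 0.1 0.2]
```

Request:
play_rows --gripper '[0.376,0.376,0.376,0.376,0.376]' --delta_pos '[[-0.01,0,0],[-0.01,0,0],[-0.005,-0.02,0],[-0.005,-0.02,0],[0,0,0]]' --rotation '[[0,0,0],[0,0,0],[0,0,-0.0167],[0,0,-0.0167],[0,0,0]]'

```text
clock: 19.7
tool_pos: [0.5251, -0.0767, 0.0741]
ee_rot: [0.767, -0.642, 0.003, 0.003]
wrist_force: [-1.1, -9.7, 2.0]
grip_width: 0.0324
grasp_force: 5.3
```

```bash
python3 - <<'E'
from h import *
cyl();look("pics/t5.png")
p,_=arm.read_camera("scene");M=model("scene");u,w=proj(M,[[*C,.08]])[0].astype(int);b=cv2.resize(p[w-50:w+50,u-50:u+50],None,fx=4,fy=4,interpolation=cv2.INTER_CUBIC)
cv2.imwrite("pics/m3.png",np.hstack([cv2.resize(cv2.imread("pics/t5.png"),(400,400)),b]))
E
```

```text
t 19.7 p [ 0.5251 -0.0767  0.0741] yaw -79.82 z [ 0.001 -0.008 -1.   ] q [-0.14  0.33 -0.47  0.77 -0.01 -1.89] F [-1.1 -9.7  2. ] g 0.0324
in tool: d [0.0561 0.0016] Ftool [ 9.3  2.8 -2. ]
ring 6deg bins [167, 173, 173, 173, 172, 174, 174, 173, 173, 174, 173, 173, 173, 175, 175, 175, 175, 174, 173, 173, 173, 173, 173, 172, 159, 118, 79, 74, 75, 77, 78, 78, 78, 78, 78, 79, 78, 77, 78, 77, 78, 77, 77, 78, 77, 77, 75, 77, 77, 77, 77, 77, 77, 76, 74, 73, 72, 74, 95, 139]
```

View pics/m3.png

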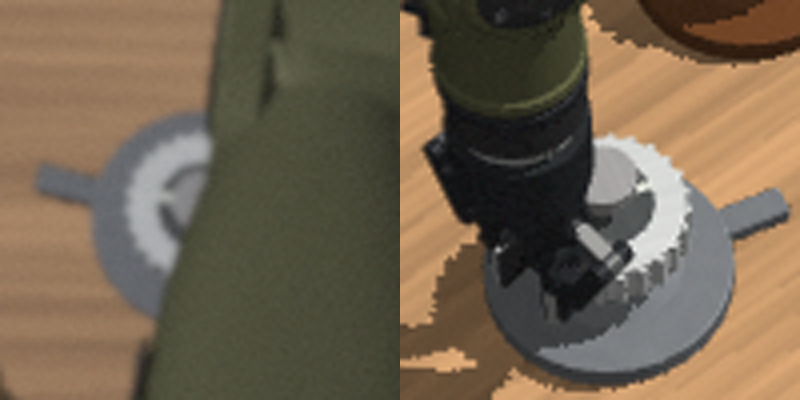

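In the left crop the ring is clear from 0 to 150° and shows no line, so the line is still behind the arm, as expected (about 306°). The fork is engaged again, so I'll continue.

Request:
play_rows --gripper '[0.376,0.376,0.376,0.376,0.376,0.376,0.376]' --delta_pos '[[-0.0047,-0.0594,0],[-0.0047,-0.0594,0],[-0.0047,-0.0594,0],[-0.0047,-0.0594,0],[-0.0047,-0.0594,0],[-0.0047,-0.0594,0],[0,0,0]]' --rotation '[[0,0,-0.05],[0,0,-0.05],[0,0,-0.05],[0,0,-0.05],[0,0,-0.05],[0,0,-0.05],[0,0,0]]'

```text
clock: 20.68
tool_pos: [0.5693, -0.0438, 0.0744]
ee_rot: [0.975, -0.222, 0.004, 0.002]
wrist_force: [7.7, -5.7, -6.1]
grip_width: 0.032
grasp_force: 4.9
```

```bash
python3 - <<'E'
from h import *
cyl()
E
```

```text
t 20.68 p [ 0.5693 -0.0438  0.0744] yaw -25.71 z [ 0.006 -0.005 -1.   ] q [-0.07  0.39 -0.38  0.8  -0.   -2.77] F [ 7.7 -5.7 -6.1] g 0.032
in tool: d [ 0.0571 -0.0024] Ftool [9.4 1.8 6.2]
```

Request:
play_rows --gripper '[0.376,0.376,0.376,0.376,0.376,0.376,0.376,0.376,0.376,0.376,0.376,0.376]' --delta_pos '[[0.02,0.006,0],[0.07,0,0],[0.07,0,0],[-0.0088,0.096,0],[-0.0088,0.096,0],[-0.0088,0.096,0],[-0.0088,0.096,0],[-0.0088,0.096,0],[-0.0088,0.096,0],[-0.0088,0.096,0],[-0.0088,0.096,0],[-0.0088,0.096,0]]' --rotation '[[0,0,0],[0,0,0],[0,0,0],[0,0,0.0583],[0,0,0.0583],[0,0,0.0583],[0,0,0.0583],[0,0,0.0583],[0,0,0.0583],[0,0,0.0583],[0,0,0.0583],[0,0,0.0583]]'

```text
clock: 22.18
tool_pos: [0.4771, -0.0881, 0.0737]
ee_rot: [-0.496, 0.868, -0.001, 0.0]
wrist_force: [-0.0, -0.2, -0.8]
grip_width: 0.032
grasp_force: 0.0
```

Request:
play_rows --gripper '[0.376,0.376,0.376,0.376,0.376,0.376,0.376,0.376,0.376,0.376,0.376,0.376]' --delta_pos '[[-0.0088,0.096,0],[-0.0088,0.096,0],[-0.0088,0.096,0],[-0.0088,0.096,0],[-0.0088,0.096,0],[-0.0088,0.096,0],[-0.0088,0.096,0],[-0.0088,0.096,0],[-0.0088,0.096,0],[-0.0088,0.096,0],[-0.0088,0.096,0],[-0.0088,0.096,0]]' --rotation '[[0,0,0.0583],[0,0,0.0583],[0,0,0.0583],[0,0,0.0583],[0,0,0.0583],[0,0,0.0583],[0,0,0.0583],[0,0,0.0583],[0,0,0.0583],[0,0,0.0583],[0,0,0.0583],[0,0,0.0583]]'

```text
clock: 23.68
tool_pos: [0.4853, 0.0531, 0.0736]
ee_rot: [0.547, 0.837, -0.0, 0.001]
wrist_force: [0.3, -0.1, -0.6]
grip_width: 0.0323
grasp_force: 0.0
```

Request:
play_rows --gripper '[0.376,0.376,0.376,0.376,0.376,0.376,0.376,0.376,0.376,0.376,0.376,0.376]' --delta_pos '[[-0.0088,0.096,0],[-0.0088,0.096,0],[-0.0088,0.096,0],[-0.0088,0.096,0],[-0.0088,0.096,0],[-0.0088,0.096,0],[0.15,0,-0.25],[0.15,0,-0.25],[0.15,0,-0.25],[0.15,0,-0.25],[0,0,-0.25],[0,0,0]]' --rotation '[[0,0,0.0583],[0,0,0.0583],[0,0,0.0583],[0,0,0.0583],[0,0,0.0583],[0,0,0.0583],[0,0,0],[0,0,0],[0,0,0],[0,0,0],[0,0,0],[0,0,0]]'

```text
clock: 25.18
tool_pos: [0.625, 0.1129, 0.2646]
ee_rot: [0.902, 0.431, 0.003, 0.002]
wrist_force: [0.9, -0.1, -0.2]
grip_width: 0.0318
grasp_force: 0.0
```

```bash
python3 - <<'E'
from h import *
cyl();wlook("pics/w3.png");look("pics/t6.png")
p,_=arm.read_camera("scene");M=model("scene");u,w=proj(M,[[*C,.08]])[0].astype(int);b=cv2.resize(p[w-50:w+50,u-50:u+50],None,fx=4,fy=4,interpolation=cv2.INTER_CUBIC)
cv2.imwrite("pics/m4.png",np.hstack([cv2.resize(cv2.imread("pics/t6.png"),(400,400)),b]))
E
```

```text
t 25.18 p [0.625  0.1129 0.2646] yaw 51.04 z [ 0.007 -0.    -1.   ] q [ 0.18  0.37  0.06  1.25 -0.    2.43] F [ 0.9 -0.1 -0.2] g 0.0318
in tool: d [ 0.1723 -0.0002] Ftool [0.5 0.8 0.2]
ring 6deg bins [159, 160, 151, 125, 103, 94, 96, 112, 149, 170, 175, 176, 179, 179, 178, 178, 177, 177, 177, 176, 175, 176, 176, 177, 177, 177, 176, 176, 175, 174, 174, 174, 172, 170, 169, 165, 154, 140, 126, 119, 113, 106, 96, 92, 92, 91, 90, 91, 90, 89, 73, 56, 72, 89, 94, 113, 145, 161, 163, 159]
```

View pics/m4.png

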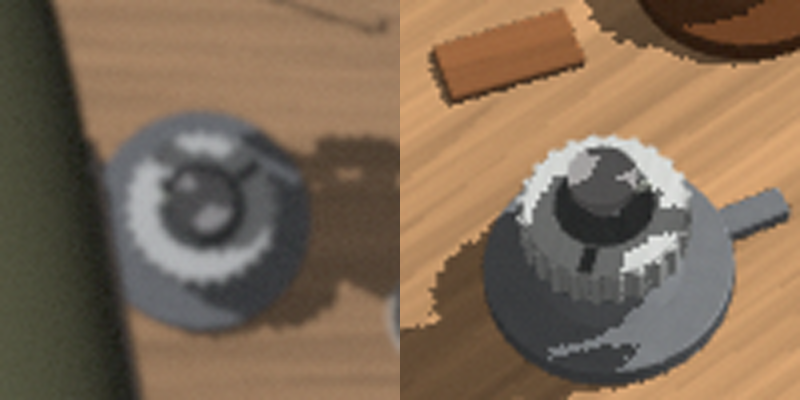

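The crops show the line at top-left (248,170) and scene (585,258), so at about 309° and about 127° short of the pointer. There was some slip where the inward pressure faded, and the contact radii suggest the true centre is about 1 mm towards 45°. I'll re-engage with more inward pressure.

Request:
play_rows --gripper '[0.376,0.376,0.376,0.376,0.376,0.376,0.376,0.376,0.376,0.376,0.376,0.376]' --delta_pos '[[0,0,0.26],[-0.15,0,0.26],[-0.15,0,0.26],[-0.15,0,0.26],[-0.15,0,0.22],[-0.1,0,0],[-0.02,0,0],[-0.02,0,0],[-0.02,0,0],[-0.02,0,0],[-0.003,-0.04,0],[-0.002,-0.04,0]]' --rotation '[[0,0,0],[0,0,0],[0,0,0],[0,0,0],[0,0,0],[0,0,0],[0,0,0],[0,0,0],[0,0,0],[0,0,0],[0,0,-0.0333],[0,0,-0.0333]]'

```text
clock: 26.82
tool_pos: [0.5434, 0.0298, 0.0738]
ee_rot: [0.851, 0.525, 0.005, 0.001]
wrist_force: [8.0, 6.9, -3.7]
grip_width: 0.0325
grasp_force: 4.9
```

```bash
sed -i 's/^C=.*/C=np.array([.5176,-.0200])/' h.py; python3 - <<'E'
from h import *
cyl()
E
```

```text
t 26.82 p [0.5434 0.0298 0.0738] yaw 63.33 z [ 0.009  0.003 -1.   ] q [ 0.05  0.34 -0.45  0.77  0.    2.09] F [ 8.   6.9 -3.7] g 0.0325
in tool: d [0.0561 0.0007] Ftool [9.7 4.  3.8]
```

Request:
play_rows --gripper '[0.376,0.376,0.376,0.376,0.376,0.376,0.376,0.376,0.376,0.376,0.376]' --delta_pos '[[-0.0054,-0.0584,0],[-0.0054,-0.0584,0],[-0.0054,-0.0584,0],[-0.0054,-0.0584,0],[-0.0054,-0.0584,0],[-0.0054,-0.0584,0],[-0.0054,-0.0584,0],[-0.0054,-0.0584,0],[-0.0054,-0.0584,0],[-0.0054,-0.0584,0],[0,0,0]]' --rotation '[[0,0,-0.05],[0,0,-0.05],[0,0,-0.05],[0,0,-0.05],[0,0,-0.05],[0,0,-0.05],[0,0,-0.05],[0,0,-0.05],[0,0,-0.05],[0,0,-0.05],[0,0,0]]'

```text
clock: 28.2
tool_pos: [0.4625, 0.0038, 0.0725]
ee_rot: [0.232, 0.973, 0.002, -0.001]
wrist_force: [-6.4, 7.1, 6.1]
grip_width: 0.0319
grasp_force: 4.7
```

```bash
python3 - <<'E'
from h import *
cyl();look("pics/t7.png")
# scene-ring
p,_=arm.read_camera("scene");M=model("scene");a=np.radians(np.arange(0,360,6.)+3)
g=cv2.cvtColor(p,cv2.COLOR_BGR2GRAY).astype(np.float32);q=proj(M,np.c_[C[0]+.039*np.cos(a),C[1]+.039*np.sin(a),np.full(60,.08)]).astype(np.float32)
print(cv2.remap(cv2.blur(g,(3,3)),q[:,:1],q[:,1:],cv2.INTER_LINEAR).ravel().astype(int).tolist())
u,w=proj(M,[[*C,.08]])[0].astype(int);b=cv2.resize(p[w-50:w+50,u-50:u+50],None,fx=4,fy=4,interpolation=cv2.INTER_CUBIC)
cv2.imwrite("pics/m5.png",np.hstack([cv2.resize(cv2.imread("pics/t7.png"),(400,400)),b]))
E
```

```text
t 28.2 p [0.4625 0.0038 0.0725] yaw 153.19 z [-0.001  0.003 -1.   ] q [ 0.01  0.22 -0.62  0.73  0.    0.47] F [-6.4  7.1  6.1] g 0.0319
in tool: d [ 0.0599 -0.0036] Ftool [ 8.9  3.5 -6.1]
ring 6deg bins [78, 79, 79, 79, 80, 79, 80, 80, 81, 81, 81, 81, 78, 76, 75, 77, 79, 79, 76, 73, 72, 71, 70, 69, 68, 68, 66, 66, 63, 61, 56, 54, 52, 58, 76, 83, 82, 82, 80, 80, 79, 78, 76, 73, 72, 71, 72, 73, 75, 75, 77, 75, 75, 76, 76, 72, 64, 67, 78, 78]
[211, 211, 211, 209, 209, 210, 211, 191, 129, 96, 157, 208, 212, 211, 210, 211, 212, 213, 214, 214, 212, 201, 190, 184, 176, 178, 176, 174, 187, 204, 210, 213, 214, 214, 213, 201, 177, 146, 128, 114, 108, 109, 123, 136, 159, 187, 201, 212, 212, 212, 213, 213, 213, 213, 213, 212, 212, 212, 211, 211]
```

The scene ring shows the line at about 56°. It needs about 19° more.

Request:
play_rows --gripper '[0.376,0.376,0.376]' --delta_pos '[[-0.0047,-0.0594,0],[-0.0047,-0.0594,0],[0,0,0]]' --rotation '[[0,0,-0.05],[0,0,-0.05],[0,0,0]]'

```text
clock: 28.68
tool_pos: [0.4573, -0.0144, 0.0722]
ee_rot: [0.078, 0.997, 0.0, -0.0]
wrist_force: [-6.1, 2.8, 5.4]
grip_width: 0.0316
grasp_force: 2.9
```

```bash
cat >> h.py <<'E'
def slook(f):
    p,_=arm.read_camera("scene");M=model("scene");a=np.radians(np.arange(0,360,6.)+3)
    g=cv2.cvtColor(p,cv2.COLOR_BGR2GRAY).astype(np.float32);q=proj(M,np.c_[C[0]+.039*np.cos(a),C[1]+.039*np.sin(a),np.full(60,.08)]).astype(np.float32)
    print(cv2.remap(cv2.blur(g,(3,3)),q[:,:1],q[:,1:],cv2.INTER_LINEAR).ravel().astype(int).tolist())
    u,w=proj(M,[[*C,.08]])[0].astype(int);cv2.imwrite(f,cv2.resize(p[w-40:w+40,u-40:u+60],None,fx=6,fy=6,interpolation=cv2.INTER_CUBIC))
E
python3 - <<'E'
from h import *
cyl();slook("pics/s8.png")
E
```

```text
t 28.68 p [ 0.4573 -0.0144  0.0722] yaw 171.08 z [-0.001  0.    -1.   ] q [-0.03  0.21 -0.64  0.73  0.    0.12] F [-6.1  2.8  5.4] g 0.0316
in tool: d [ 0.0605 -0.0038] Ftool [ 6.5  1.9 -5.4]
[212, 212, 211, 212, 211, 212, 211, 208, 209, 211, 204, 155, 100, 135, 197, 211, 212, 211, 211, 210, 208, 200, 191, 186, 182, 181, 181, 183, 192, 205, 213, 217, 215, 214, 213, 203, 178, 148, 130, 114, 107, 108, 123, 136, 160, 189, 204, 213, 213, 212, 212, 212, 213, 213, 214, 214, 214, 214, 213, 213]
```

View pics/s8.png

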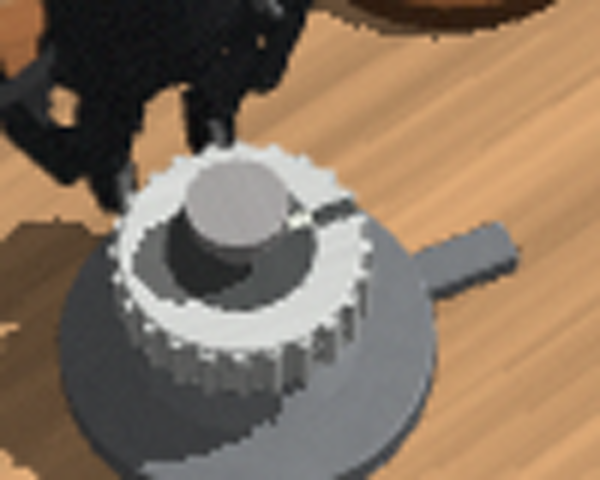

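The line at (335,212) lies in line with the pale sleeve mark (300,220) and the lug, so it is at the pointer for the second time. I'll back off, lift, and shut the fingers over the cap.

Request:
play_rows --gripper '[0.376,0.376,0.376,0.376,0.2,0,0,0,0,0,0,0]' --delta_pos '[[0.03,0.004,0],[0.06,0,0],[0.06,0,0],[0,0,-0.2],[0,0,-0.2],[0,0,-0.2],[-0.138,0.006,0],[-0.138,0.006,0],[-0.138,0.006,0],[-0.138,0.006,0],[0,0,0],[0,0,0]]' --rotation '[[0,0,0],[0,0,0],[0,0,0],[0,0,0],[0,0,0],[0,0,0],[0,0,0],[0,0,0],[0,0,0],[0,0,0],[0,0,0],[0,0,0]]'

```text
clock: 30.22
tool_pos: [0.5177, -0.02, 0.1619]
ee_rot: [0.078, 0.997, -0.001, 0.0]
wrist_force: [-0.2, -0.3, -0.2]
grip_width: 0.0004
grasp_force: 0.0
```

```bash
python3 - <<'E'
from h import *
cyl();slook("pics/s9.png")
E
```

```text
t 30.23 p [ 0.5177 -0.02    0.1619] yaw 171.04 z [ 0.    -0.001 -1.   ] q [-0.04  0.22 -0.39  0.96 -0.    0.12] F [-0.2 -0.3 -0.2] g 0.0004
in tool: d [-0.0001 -0.    ] Ftool [ 0.2 -0.3  0.2]
[211, 211, 210, 210, 210, 210, 210, 207, 208, 209, 203, 154, 99, 134, 196, 209, 210, 209, 209, 209, 207, 162, 87, 64, 80, 46, 55, 138, 189, 203, 212, 215, 214, 213, 213, 202, 177, 147, 129, 112, 104, 104, 113, 134, 159, 188, 203, 211, 211, 210, 211, 211, 211, 212, 212, 212, 213, 212, 212, 211]
```

Request:
play_rows --gripper '[0,0,0,0,0,0,0,0,0,0,0]' --delta_pos '[[0,0,0.07],[0,0,0.07],[0,0,0.06],[0,0,0.02],[0,0,0.02],[0,0,0.02],[0,0,0.02],[0,0,0.02],[0,0,0.02],[0,0,0.02],[0,0,0]]' --rotation '[[0,0,0],[0,0,0],[0,0,0],[0,0,0],[0,0,0],[0,0,0],[0,0,0],[0,0,0],[0,0,0],[0,0,0],[0,0,0]]'

```text
clock: 31.65
tool_pos: [0.5189, -0.0202, 0.1138]
ee_rot: [0.078, 0.997, -0.001, 0.001]
wrist_force: [-13.9, 1.3, 31.2]
grip_width: 0.0002
grasp_force: 15.5
```

```bash
python3 - <<'E'
from h import *
cyl()
E
```

```text
t 31.65 p [ 0.5189 -0.0202  0.1138] yaw 171.03 z [ 0.003 -0.001 -1.   ] q [-0.04  0.26 -0.45  0.85 -0.    0.12] F [-13.9   1.3  31.2] g 0.0002
in tool: d [-0.0013 -0.    ] Ftool [ 13.9  -0.9 -31.2]
```

It reads 31 N with the tips at 92 mm, so the cap is home. I'll hold briefly, then lift away.

Request:
play_rows --gripper '[0,0,0,0,0,0,0,0,0]' --delta_pos '[[0,0,0],[0,0,0],[0,0,-0.04],[0,0,-0.2],[0,0,-0.3],[0.3,0,-0.2],[0.3,0,0],[0,0,0],[0,0,0]]' --rotation '[[0,0,0],[0,0,0],[0,0,0],[0,0,0],[0,0,0],[0,0,0],[0,0,0],[0,0,0],[0,0,0]]'

```text
clock: 32.78
tool_pos: [0.4311, -0.0061, 0.2222]
ee_rot: [0.078, 0.997, -0.001, 0.002]
wrist_force: [0.9, -0.2, 0.4]
grip_width: 0.0002
grasp_force: 0.0
```

```bash
python3 - <<'E'
from h import *
cyl();slook("pics/s10.png")
p,d=arm.read_camera("scene");K,D,R,t=M=model("scene")
for z in(.092,.11):
    u,v=proj(M,[[*C,z]])[0].round().astype(int);x=cv2.undistortPoints(np.array([[[u,v]]],float),K,D).ravel()
    print(z,(R.T@(np.array([*x,1])*d[v,u]-t)).round(4))
E
```

```text
t 32.77 p [ 0.4311 -0.0061  0.2222] yaw 171.04 z [ 0.004 -0.002 -1.   ] q [-0.01  0.01 -0.48  1.08 -0.    0.14] F [ 0.9 -0.2  0.4] g 0.0002
in tool: d [0.0876 0.0002] Ftool [-0.9 -0.1 -0.4]
[207, 206, 205, 205, 205, 206, 206, 203, 203, 204, 198, 150, 96, 131, 191, 204, 205, 204, 205, 205, 206, 207, 208, 209, 209, 209, 209, 209, 209, 210, 210, 210, 209, 207, 207, 209, 208, 207, 207, 207, 205, 204, 206, 207, 207, 208, 208, 207, 206, 205, 206, 206, 206, 207, 207, 207, 208, 207, 207, 206]
0.092 [ 0.5175 -0.0208  0.0911]
0.11 [ 0.5054 -0.0116  0.0888]
```

The cap is at 91–92 mm, the line is still at the pointer, and the arm is clear, so I'll hand in.

```bash
python3 -c "
from rig import arm
print(arm.job_done())"
```

```text
the job is handed in; nothing more can be done
None
```

I handed the job in at about 33 s of the 64 s: the collar's line is at the pointer for the second time, the spindle cap is fully home (about 92 mm), and the arm is clear. The hand-in gave no pass/fail result.

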